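# Change the cartridges of two oil filter housings

### The arm

A 7-joint arm with a two-finger parallel gripper is mounted at the origin on the work surface. World frame = base frame: x ahead of the robot, y to its left, z up, the work surface at z = 0. Lengths are in m, angles in rad, forces in N, time in s.
With the tool pointing down it reaches from about 0.4 to 0.85 m from the base axis. Payload 10.4 kg.
Tool frame: the origin (TCP) lies at the very end of the fingers, on their centre line; the grasp point (between the pads) lies 19 mm behind it; z points along the fingers, y is the line along which they close (so a half turn about z gives the same grasp; the last joint's range is limited). The gripper opens to 85 mm and grips with 20 to 120 N. Pads are 22 mm wide; open, the fingers measure 114 mm over their backs; the gripper's body (76 mm by 85 mm) begins 54 mm behind the grasp point. The pads swing forward as they close: fully open they stand 13 mm farther back than shut.
Start: joints at [1.302, 0.332, -0.065, 1.46, 0.022, 1.35, -0.088], TCP at [0.152, -0.606, 0.231] pointing down, gripper open.
Joint ranges: [-2.6, 2.6], [-0.5, 2.12], [-1.47, 1.34], [0.16, 2.42], [-1.27, 4.41], [0.06, 2.06], [-2.6, 2.6]. Speed limits (rad/s): [2.22, 2.22, 2.79, 2.79, 3.14, 3.14, 3.14].

### API

Orientations are given as a unit quaternion [x, y, z, w].
In Python, from workcell import manip, vision, order gives the robot as it stands. The module is installed in compiled form; this text tells all that it offers.
- The arm moves only by the tool move_arm, never from a script. Its argument "motion" is a list of rows, each a list of 3 entries, a list of its own where there are three numbers: the shift along the tool's x, y, z scaled (see below), then the turn, a rotation vector about the tool's x, y, z scaled (see below), then the opening, from -1 (shut) to 1 (fully open). In form: [[[dx, dy, dz], [wx, wy, wz], hand], ...]. A call has 1 to 12 rows; each row shifts and turns the commanded pose from where the row before left it, along the tool's axes as they then stand; what a row does not reach is not made up. The controller multiplies each number of a shift by 0.75 m and each number of a turn by pi/4 rad. A row lasts 1/10 s, in which the tool goes at most 50 mm and 8.59 degrees, less where a joint would pass 70% of its speed; a pose out of reach is approached as far as the arm can. A call with a number of a shift or a turn outside -1 to 1 is refused whole. A call with a gripper value outside its range is refused whole. The fingers move at their own pace and stop on an object; "newtons" is the grip in N (left out, the last holds). Time passes only in rows, so rows that do not move let the fingers close. It gives the time, the measured TCP pose, the force, the opening and the grip force at its end, in the units of the state.
- manip.get_obs(): the state, without advancing time (a new reading comes with each control period).
- vision.camera(name): name is "side" or "top"; returns a dict with "pixels" (480x640x3 uint8, red, green, blue), "fx", "fy", "cx", "cy" (pixels), "R" (3x3) and "t" (3): a world point X has camera coordinates R X + t. Camera axes: x right, y down, z forward; pixel columns grow to the right and rows downward; lengths in m; the calibration is good to about 2 mm. A picture is of the moment at which its call begins. There is no depth.
- order.hand_in(): hands the job in; it is judged then, once.
The state is a dict: "clock": time; "joint_pos": joint angles; "joint_velocities": joint speeds; "tau": joint torques, N m; "position": TCP position; "ee_rot": TCP orientation; "ft_force": force on the tool from outside, world axes, zero at the start; "torque": the same for the moment, N m; "grip_width": opening from 0.0 (shut) to 1.0 (fully open); "grasp_force": force on a finger pad.
Only numpy, scipy, OpenCV 4.12 (cv2) and the standard library are available. Lean on these libraries where they do the work, as an engineer would, in place of code of your own. Each camera call takes 0.05 s, during which the arm holds its last target. There are 200 camera calls.

### The job

Change the cartridges in the two open oil filter bowls: first take out both dirty cartridges and stand them upright in the steel drip tray, so that nothing drips on the fresh ones; then lower a long new cartridge into each bowl, the wide one into the wide bowl and the slim one into the slim bowl, upright and fully down on the bowl's floor. Set every cartridge down, do not drop it. Leave the short new cartridge standing where it is.

Things in the scene. Friction and masses are not known exactly. Their poses are not given: they have to be found in the camera images.
- bowl_wide: Wide filter bowl, fixed: aluminium cup on a 104 mm square foot. Chamber 78 mm inner diameter, open top; floor 20 mm, rim 70 mm above the bench; lip 98 mm outer diameter. A pin 10 mm thick, 12 mm high, on the floor's centre enters the cartridge's open underside loosely. Two ports along its x reach 66 mm from the axis. Origin: centre of the underside, at bench height, on the axis; z up.
- bowl_slim: Slim filter bowl, fixed: as the wide one, on an 88 mm square foot. Chamber 60 mm inner diameter, open top; floor 20 mm, rim 70 mm above the bench; lip 80 mm outer diameter. The same small pin on the floor's centre. Two ports along its x reach 57 mm from the axis. Origin: centre of the underside, at bench height, on the axis; z up.
- used_wide: Dirty wide cartridge: dark brown pleats, dull steel caps, 62 mm diameter, 110 mm high, about 0.35 kg, rigid, loose. Starts standing in the wide bowl, 60 mm of it above the rim. Closed top, underside open with a 30 mm bore. Origin: centre of its underside, z up along its axis; round, so its yaw means nothing.
- used_slim: Dirty slim cartridge: dark brown pleats, dull steel caps, 44 mm diameter, 120 mm high, about 0.22 kg, rigid, loose. Starts standing in the slim bowl, 70 mm of it above the rim. Closed top, underside open with a 26 mm bore. Origin: centre of its underside, z up along its axis; round, so its yaw means nothing.
- new_wide: New wide cartridge: straw-coloured pleats, bright caps, 62 mm diameter, 110 mm high, about 0.26 kg, rigid, loose, standing on a fixed cardboard sheet 4 mm thick. Closed top, underside open with a 30 mm bore. Origin: centre of its underside, z up along its axis; round, so its yaw means nothing.
- new_slim: New slim cartridge: straw-coloured pleats, bright caps, 44 mm diameter, 120 mm high, about 0.17 kg, rigid, loose, standing on the cardboard sheet. Closed top, underside open with a 26 mm bore. Origin: centre of its underside, z up along its axis; round, so its yaw means nothing.
- short: Short new cartridge for another machine, to be left alone: 62 mm diameter but only 50 mm high, with an open 30 mm bore in its top (dark inside), loose, standing on the cardboard sheet among the others. Origin: centre of its underside, z up along its axis; round, so its yaw means nothing.
- tray: Steel drip tray, fixed: 240 mm along its x, 150 mm along its y, open top, walls 3 mm thick with a rolled edge 28 mm above the bench, flat floor 3 mm above the bench. Both dirty cartridges have room side by side along x. Origin: centre of its underside, at bench height; z up.
Not all that is in view belongs to the job. Leave any red look-alike of the bowl_wide alone.

How it is judged:
By the outcome, as a careful person would: the job done as asked, in the order asked, and still so for the second after the job is handed in, with the robot touching nothing.
It also fails if it takes over 122 s, if anything falls off the work surface, if the arm or the gripper's body presses on something with over 40 N, if the wrist force passes 120 N, or if a joint passes its speed limit or range.

## Working session

There is one attempt and no reset: what is moved stays moved. The work goes in short steps, Python scripts to look and compute and a tool call to move; the robot and the scene stay as the last step left them, time stands still between calls to the robot, and variables do not carry over. Pictures are saved under pics/ and viewed, at most 14 in all, crops included, and the job is handed in when it is done.

Besides the shell and the picture viewer there is one more tool, called as a command line: name --argument value ..., lists and objects as JSON in quotes. move_arm: Moves the arm, as the interface text tells. Its arguments: {"type":"object","properties":{"motion":{"type":"array"},"newtons":{"type":"number"}},"required":["motion"]}

```bash
mkdir -p pics; python3 - <<'E'
from workcell import manip, vision
import cv2
o=manip.get_obs()
for k in("clock","position","ee_rot","ft_force","grip_width"):print(k,o[k])
for n in("side","top"):
    c=vision.camera(n);cv2.imwrite(f"pics/{n}0.png",c["pixels"][:,:,::-1]);print(n,c["fx"],c["fy"],c["cx"],c["cy"],c["R"],c["t"])
E
```

```text
clock 0.0
position [ 0.15197775 -0.60583272  0.23049623]
ee_rot [ 9.92452887e-01  1.22624301e-01 -1.43144998e-04 -7.26817275e-04]
ft_force [-0.09595107 -0.0016097  -0.27558329]
grip_width 0.9972825376624337
side 534.9770943899612 534.9770943899612 326.3171272036095 238.28157746409244 [[-0.81866657 -0.57423917 -0.00586679]
 [-0.44054454  0.63455212 -0.6350308 ]
 [ 0.36838234 -0.5172939  -0.77246454]] [0.36827191 0.22687651 1.11908657]
top 520.2499002554683 520.2499002554683 323.5560566616547 238.63837753739827 [[ 0.02182906 -0.99975158  0.00450207]
 [-0.99662514 -0.02211678 -0.07905171]
 [ 0.07913164 -0.00276125 -0.99686035]] [-0.00300254  0.45104317  1.10409236]
```

View pics/top0.png

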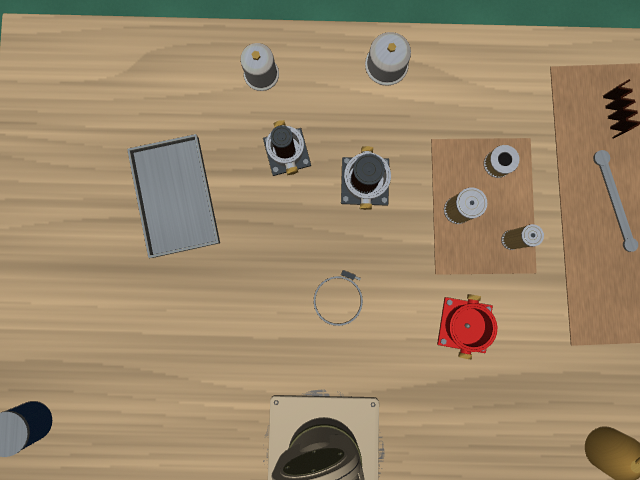

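View pics/side0.png

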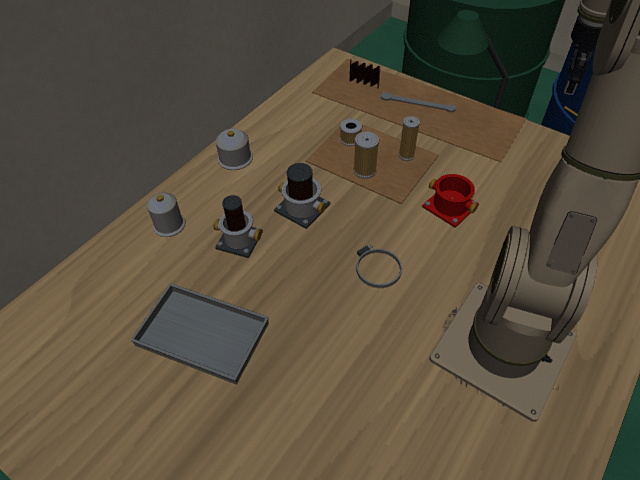

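```bash
python3 - <<'E'
import cv2,numpy as np
a=cv2.imread("pics/top0.png")
f=lambda x,y,w,h,s:cv2.resize(a[y:y+h,x:x+w],None,fx=s,fy=s,interpolation=cv2.INTER_CUBIC)
cv2.imwrite("pics/c1.png",np.hstack([f(255,110,150,110,5)]))
cv2.imwrite("pics/c2.png",f(430,135,120,120,5))
b=cv2.imread("pics/side0.png")
g=lambda x,y,w,h,s:cv2.resize(b[y:y+h,x:x+w],None,fx=s,fy=s,interpolation=cv2.INTER_CUBIC)
cv2.imwrite("pics/c3.png",g(210,100,240,160,3.3333))
E
```

```text
(no output)
```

View pics/c1.png

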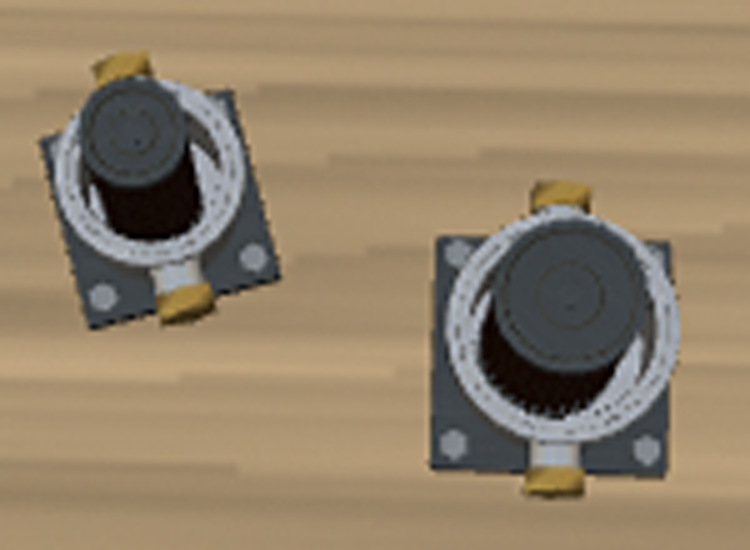

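View pics/c2.png

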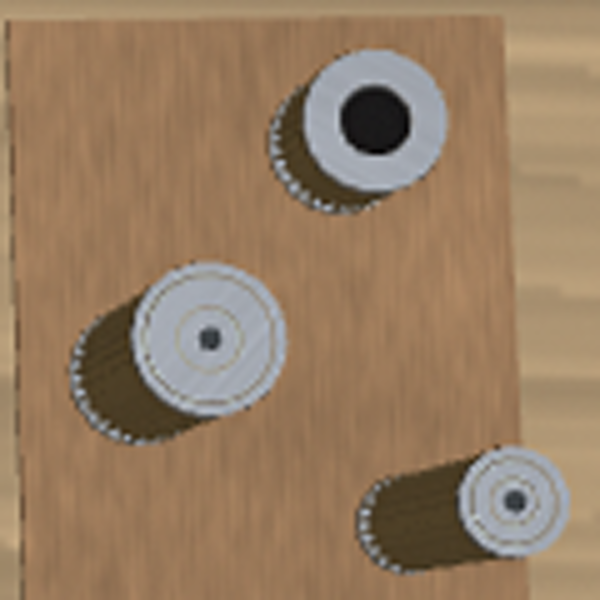

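View pics/c3.png

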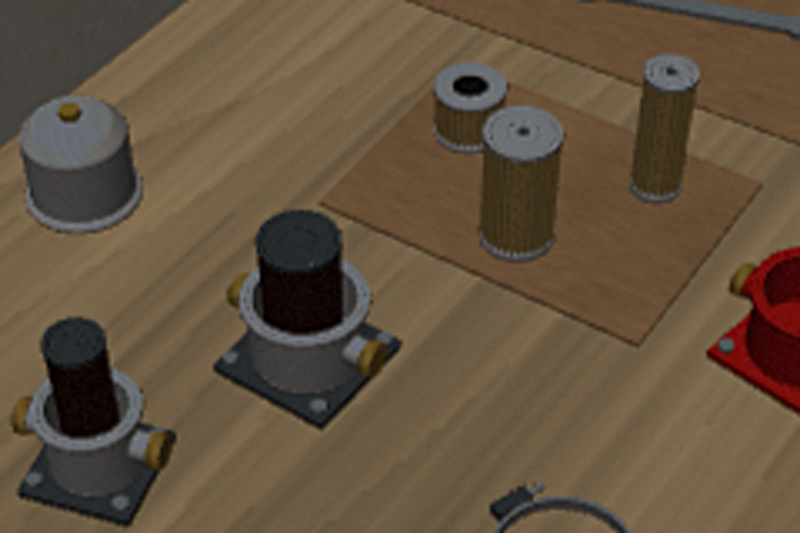

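```bash
cat > h.py <<'E'
import numpy as np
C={"side":(534.977,326.317,238.2816,np.array([[-0.81866657,-0.57423917,-0.00586679],[-0.44054454,0.63455212,-0.6350308],[0.36838234,-0.5172939,-0.77246454]]),np.array([0.36827191,0.22687651,1.11908657])),
"top":(520.2499,323.55606,238.63838,np.array([[0.02182906,-0.99975158,0.00450207],[-0.99662514,-0.02211678,-0.07905171],[0.07913164,-0.00276125,-0.99686035]]),np.array([-0.00300254,0.45104317,1.10409236]))}
def ray(n,u,v):
    f,cx,cy,R,t=C[n]; return -R.T@t, R.T@np.array([(u-cx)/f,(v-cy)/f,1])
def at(n,u,v,z):
    o,d=ray(n,u,v); return (o+d*(z-o[2])/d[2]).round(4)
def tri(a,b):
    (o,d),(p,e)=ray("top",*a),ray("side",*b)
    s=np.linalg.lstsq(np.c_[d,-e],p-o,rcond=None)[0]
    return ((o+s[0]*d+p+s[1]*e)/2).round(4)
def crop(X,Y,x0,y0,s): return (x0+(X+.5)/s-.5,y0+(Y+.5)/s-.5)
E
python3 - <<'E'
from h import *
for n,a,b,z in [("used_slim",(135,132,255,110,5),(74,343),.14),("used_wide",(571,297,255,110,5),(300,241),.13),("slimrim",(150,173,255,110,5),(86,408),.07),("widerim",(563,324,255,110,5),(304,301),.07),("new_wide",(210,340,430,135,5),(523,133),.114),("new_slim",(515,502,430,135,5),(671,73),.124),("short",(376,120,430,135,5),(470,86),.054)]:
    p=crop(*a);q=crop(*b,210,100,10/3)
    print(n,at("top",*p,z),at("side",*q,z),tri(p,q))
for p in[(130,149),(196,136),(219,243),(151,257)]:print(at("top",*p,.028))
for p in[(172,287),(268,319),(237,378),(135,340)]:print(at("side",*p,.028))
from scipy.spatial.transform import Rotation as R
print(R.from_quat([9.92452887e-01,1.22624301e-01,-1.43144998e-04,-7.26817275e-04]).as_matrix().round(3))
E
```

```text
used_slim [0.6403 0.0935 0.14  ] [0.637  0.0991 0.14  ] [0.6426 0.0942 0.1323]
used_wide [ 0.5811 -0.0785  0.13  ] [ 0.5783 -0.0741  0.13  ] [ 0.5824 -0.0791  0.1239]
slimrim [0.6426 0.0926 0.07  ] [0.6405 0.0974 0.07  ] [0.6447 0.0933 0.0633]
widerim [ 0.5827 -0.0806  0.07  ] [ 0.5776 -0.0738  0.07  ] [ 0.5846 -0.0817  0.0595]
new_wide [ 0.5216 -0.285   0.114 ] [ 0.5199 -0.2802  0.114 ] [ 0.5229 -0.2864  0.1082]
new_slim [ 0.4588 -0.4015  0.124 ] [ 0.4571 -0.3964  0.124 ] [ 0.4598 -0.4037  0.1181]
short [ 0.6265 -0.3727  0.054 ] [ 0.6243 -0.3679  0.054 ] [ 0.6283 -0.3748  0.0476]
[0.6354 0.4297 0.028 ]
[0.6673 0.2884 0.028 ]
[0.4359 0.2298 0.028 ]
[0.4029 0.3732 0.028 ]
[0.6586 0.2979 0.028 ]
[0.4322 0.2399 0.028 ]
[0.3981 0.3783 0.028 ]
[0.6259 0.4355 0.028 ]
[[ 0.97   0.243 -0.   ]
 [ 0.243 -0.97   0.001]
 [-0.    -0.001 -1.   ]]
```

move_arm --motion '[[[0.036,-0.031,0],[0,0,0],1],[[0.036,-0.031,0],[0,0,0],1],[[0.036,-0.031,0],[0,0,0],1],[[0.036,-0.031,0],[0,0,0],1],[[0.036,-0.031,0],[0,0,0],1],[[0.036,-0.031,0],[0,0,0],1],[[0.036,-0.031,0],[0,0,0],1],[[0.036,-0.031,0],[0,0,0],1],[[0.036,-0.031,0],[0,0,0],1],[[0.036,-0.031,0],[0,0,0],1],[[0.036,-0.031,0],[0,0,0],1],[[0.036,-0.031,0],[0,0,0],1]]' --newtons 40

```text
clock: 1.3
position: [0.3989, -0.2554, 0.2311]
ee_rot: [0.992, 0.123, -0.0, -0.0]
ft_force: [0.8, -0.7, 0.3]
grip_width: 1.0
grasp_force: 0.0
```

move_arm --motion '[[[0.036,-0.031,0],[0,0,0],1],[[0.036,-0.031,0],[0,0,0],1],[[0.036,-0.031,0],[0,0,0],1],[[0.036,-0.031,0],[0,0,0],1],[[0.036,-0.031,0],[0,0,0],1],[[0.036,-0.031,0],[0,0,0],1],[[0.036,-0.031,0],[0,0,0],1],[[0.036,-0.031,0],[0,0,0],1],[[0.036,-0.031,0],[0,0,0],1],[[0.036,-0.031,0],[0,0,0],1],[[0.036,-0.031,0],[0,0,0],1],[[0,0,0],[0,0,0],1]]'

```text
clock: 2.5
position: [0.6248, 0.0689, 0.2303]
ee_rot: [0.992, 0.126, -0.0, -0.002]
ft_force: [-0.6, 0.7, -0.3]
grip_width: 0.998
grasp_force: 0.0
```

```bash
cat >> h.py <<'E'
def go(x,y,z,n=1):
    "shift left to a world target and turn left to upright, yaw 14 deg, in move units"
    from workcell import manip
    from scipy.spatial.transform import Rotation as Ro
    o=manip.get_obs(); T=Ro.from_quat(o["ee_rot"])
    w=(T.inv()*Ro.from_matrix([[.97,.243,0],[.243,-.97,0],[0,0,-1]])).as_rotvec()/(np.pi/4)
    print(round(o["clock"],1),np.round(o["position"],4),"F",np.round(o["ft_force"],1),"w",round(o["grip_width"],3),"grip",np.round(o["grasp_force"],1))
    print("shift",(T.inv().apply(np.array([x,y,z])-o["position"])/.75/n).round(4),"turn",w.round(4))
def shot(n,name,box=None,s=1):
    import cv2
    from workcell import vision
    a=vision.camera(n)["pixels"][:,:,::-1]
    if box: x,y,w,h=box; a=cv2.resize(a[y:y+h,x:x+w],None,fx=s,fy=s,interpolation=cv2.INTER_CUBIC)
    cv2.imwrite(f"pics/{name}.png",a)
E
python3 - <<'E'
from h import *
go(.639,.096,.231)
shot("side","s1",(150,100,200,150),4)
from workcell import manip;print(manip.get_obs()["joint_pos"])
E
```

```text
2.5 [0.6248 0.0689 0.2303] F [-0.6  0.7 -0.3] w 0.998 grip 0.0
shift [ 0.0273 -0.0303 -0.0009] turn [-0.0042  0.0006  0.0079]
[ 0.31664406  0.41554466 -0.66118064  1.42506073  0.2528354   1.38832036
 -1.67018796]
```

View pics/s1.png

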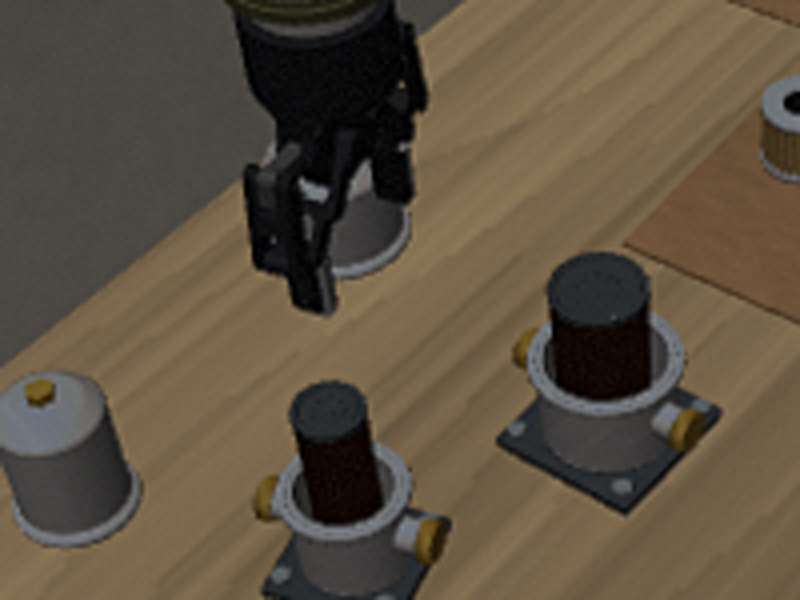

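```bash
python3 - <<'E'
from h import *
f,cx,cy,R,t=C["side"]
for z in(.2303,.243):
  for s in(-.05,-.0425,.0425,.05):
    p=R@np.array([.6248+.243*s,.0689-.97*s,z])+t
    print(z,s,((f*p[0]/p[2]+cx-150)*4).round(),((f*p[1]/p[2]+cy-100)*4).round())
E
```

```text
0.2303 -0.05 314.0 331.0
0.2303 -0.0425 321.0 322.0
0.2303 0.0425 394.0 218.0
0.2303 0.05 400.0 210.0
0.243 -0.05 311.0 313.0
0.243 -0.0425 318.0 304.0
0.243 0.0425 391.0 200.0
0.243 0.05 397.0 192.0
```

move_arm --motion '[[[0.014,-0.016,0],[0,0,0.004],1],[[0.013,-0.016,0],[0,0,0.004],1],[[0,0,0.04],[0,0,0],1],[[0,0,0.04],[0,0,0],1],[[0,0,0.04],[0,0,0],1],[[0,0,0.03],[0,0,0],1],[[0,0,0.022],[0,0,0],1],[[0,0,0.022],[0,0,0],1],[[0,0,0],[0,0,0],1],[[0,0,0],[0,0,0],1]]'

```text
clock: 3.55
position: [0.6385, 0.0919, 0.0864]
ee_rot: [0.993, 0.119, 0.0, -0.0]
ft_force: [-0.6, 0.2, 0.5]
grip_width: 1.005
grasp_force: 0.0
```

```bash
python3 - <<'E'
from h import *
go(.638,.098,.085)
shot("top","t1",(240,100,150,110),5)
E
```

```text
3.5 [0.6385 0.0919 0.0864] F [-0.6  0.2  0.5] w 1.005 grip 0.0
shift [ 0.0013 -0.0081  0.0018] turn [-0.     -0.0007 -0.0078]
```

View pics/t1.png

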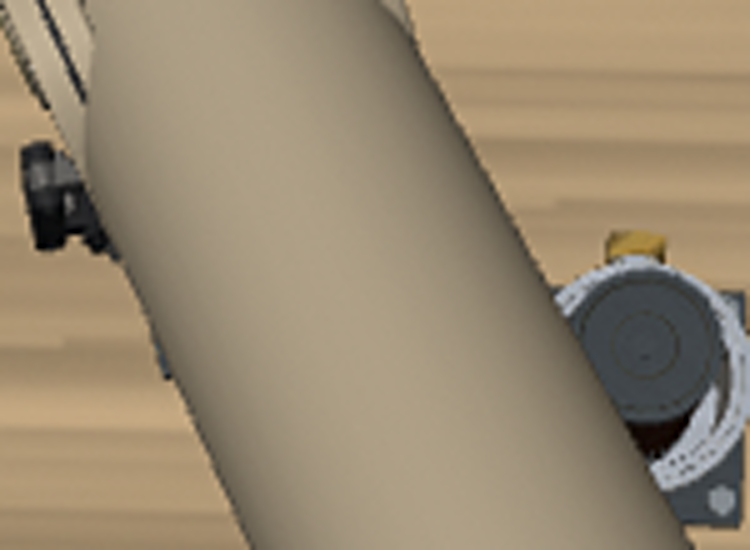

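move_arm --motion '[[[0,-0.006,0.0015],[0,0,-0.004],0.6],[[0,0,0],[0,0,0],0.2],[[0,0,0],[0,0,0],-0.2],[[0,0,0],[0,0,0],-0.5],[[0,0,0],[0,0,0],-1],[[0,0,0],[0,0,0],-1],[[0,0,0],[0,0,0],-1]]'

```text
clock: 4.3
position: [0.6374, 0.0962, 0.0854]
ee_rot: [0.993, 0.121, 0.0, 0.0]
ft_force: [-0.8, -1.1, 6.6]
grip_width: 0.506
grasp_force: 37.7
```

move_arm --motion '[[[0,0,-0.01],[0,0,0],-1],[[0,0,-0.02],[0,0,0],-1],[[0,0,-0.03],[0,0,0],-1],[[0,0,-0.04],[0,0,0],-1],[[0,0,-0.04],[0,0,0],-1],[[0,0,-0.03],[0,0,0],-1],[[0,0,-0.01],[0,0,0],-1],[[0,0,0],[0,0,0],-1],[[0,0,0],[0,0,0],-1]]' --newtons 50

```text
clock: 5.2
position: [0.6366, 0.0958, 0.2185]
ee_rot: [0.993, 0.121, -0.001, 0.0]
ft_force: [-0.0, 0.5, -1.8]
grip_width: 0.505
grasp_force: 48.0
```

```bash
python3 - <<'E'
from h import *
go(.588,.345,.215)
shot("side","s2",(130,60,200,150),4)
E
```

```text
5.2 [0.6366 0.0958 0.2185] F [-0.   0.5 -1.8] w 0.505 grip 48.0
shift [ 0.0169 -0.338   0.0046] turn [ 0.0001  0.0021 -0.0037]
```

View pics/s2.png

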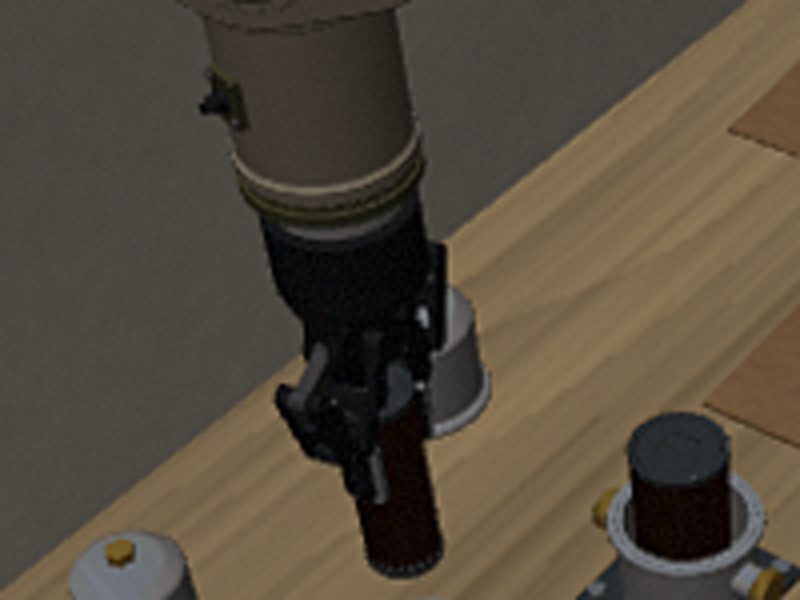

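move_arm --motion '[[[0.0016,-0.02,0],[0,0,0],-1],[[0.0016,-0.04,0],[0,0,0],-1],[[0.0016,-0.05,0],[0,0,0],-1],[[0.0016,-0.05,0],[0,0,0],-1],[[0.0016,-0.05,0],[0,0,0],-1],[[0.0016,-0.05,0],[0,0,0],-1],[[0.0016,-0.04,0],[0,0,0],-1],[[0.0016,-0.025,0],[0,0,0],-1],[[0.0016,-0.017,0],[0,0,0],-1],[[0,0,0],[0,0,0],-1],[[0,0,0],[0,0,0],-1]]'

```text
clock: 6.35
position: [0.5862, 0.347, 0.2192]
ee_rot: [0.993, 0.121, -0.0, 0.0]
ft_force: [0.5, -0.4, -2.5]
grip_width: 0.504
grasp_force: 48.2
```

```bash
python3 - <<'E'
from h import *
go(.585,.347,.0684)
E
```

```text
6.3 [0.5862 0.347  0.2192] F [ 0.5 -0.4 -2.5] w 0.504 grip 48.2
shift [-0.0014 -0.0005  0.2011] turn [ 0.001   0.0006 -0.0042]
```

move_arm --motion '[[[0,0,0.02],[0,0,0],-1],[[0,0,0.04],[0,0,0],-1],[[0,0,0.04],[0,0,0],-1],[[0,0,0.04],[0,0,0],-1],[[0,0,0.03],[0,0,0],-1],[[0,0,0.014],[0,0,0],-1],[[0,0,0.008],[0,0,0],-1],[[0,0,0.004],[0,0,0],-1],[[0,0,0.002],[0,0,0],-1],[[0,0,0],[0,0,0],-1],[[0,0,0],[0,0,0],-1]]'

```text
clock: 7.45
position: [0.5863, 0.3479, 0.072]
ee_rot: [0.993, 0.121, 0.001, -0.0]
ft_force: [-0.8, 0.8, -1.3]
grip_width: 0.504
grasp_force: 48.2
```

move_arm --motion '[[[0,0,0.0015],[0,0,0],-1],[[0,0,0.0015],[0,0,0],-1],[[0,0,0.0015],[0,0,0],-1],[[0,0,0],[0,0,0],-1],[[0,0,0],[0,0,0],-1]]'

```text
clock: 7.95
position: [0.5862, 0.3478, 0.0684]
ee_rot: [0.993, 0.121, 0.0, -0.0]
ft_force: [-1.7, -1.1, 4.8]
grip_width: 0.505
grasp_force: 48.7
```

move_arm --motion '[[[0,0,0.0005],[0,0,0],-1],[[0,0,0],[0,0,0],0.2],[[0,0,0],[0,0,0],0.4],[[0,0,0],[0,0,0],0.7],[[0,0,0],[0,0,0],1],[[0,0,0],[0,0,0],1],[[0,0,-0.02],[0,0,0],1],[[0,0,-0.04],[0,0,0],1],[[0,0,-0.05],[0,0,0],1],[[0,0,-0.05],[0,0,0],1],[[0,0,-0.04],[0,0,0],1],[[0,0,0],[0,0,0],1]]'

```text
clock: 9.15
position: [0.5872, 0.3494, 0.224]
ee_rot: [0.993, 0.121, 0.004, -0.002]
ft_force: [-0.2, -0.3, 0.1]
grip_width: 0.998
grasp_force: 0.0
```

```bash
python3 - <<'E'
from h import *
go(.580,-.0765,.22)
shot("side","s3",(130,180,200,150),4)
E
```

```text
9.2 [0.5872 0.3494 0.224 ] F [-0.2 -0.3  0.1] w 0.998 grip 0.0
shift [-0.1458  0.5489  0.0027] turn [-0.0036 -0.01   -0.0035]
```

View pics/s3.png

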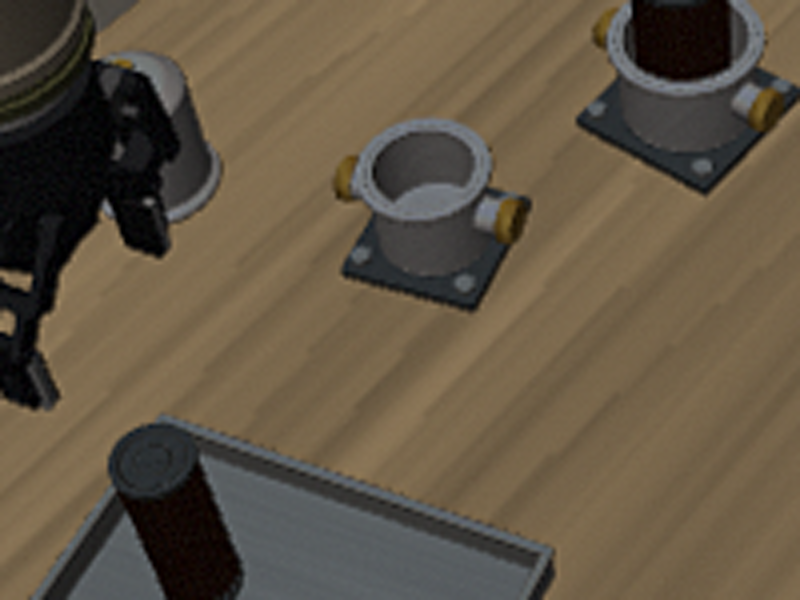

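```bash
python3 - <<'E'
from h import *
print(at("side",*crop(153,460,130,180,4),.123),"true .586 .348")
print("slimrim",at("side",*crop(425,169,130,180,4),.07))
E
```

```text
[0.5874 0.3492 0.123 ] true .586 .348
slimrim [0.64   0.0964 0.07  ]
```

move_arm --motion '[[[-0.014,0.05,0],[-0.004,-0.01,-0.004],1],[[-0.014,0.05,0],[0,0,0],1],[[-0.014,0.05,0],[0,0,0],1],[[-0.014,0.05,0],[0,0,0],1],[[-0.014,0.05,0],[0,0,0],1],[[-0.014,0.05,0],[0,0,0],1],[[-0.014,0.05,0],[0,0,0],1],[[-0.014,0.05,0],[0,0,0],1],[[-0.014,0.05,0],[0,0,0],1],[[-0.014,0.05,0],[0,0,0],1],[[-0.006,0.05,0],[0,0,0],1],[[0,0,0],[0,0,0],1]]'

```text
clock: 10.4
position: [0.5793, -0.0861, 0.2183]
ee_rot: [0.993, 0.118, -0.005, 0.003]
ft_force: [0.1, -0.1, -0.9]
grip_width: 1.003
grasp_force: 0.0
```

```bash
python3 - <<'E'
from h import *
go(.580,-.0765,.078)
E
```

```text
10.4 [ 0.5793 -0.0861  0.2183] F [ 0.1 -0.1 -0.9] w 1.003 grip 0.0
shift [ 0.0058 -0.0131  0.187 ] turn [ 0.0063  0.013  -0.0106]
```

move_arm --motion '[[[0.003,-0.009,0],[0.006,0.013,-0.01],1],[[0,0,0.04],[0,0,0],1],[[0,0,0.04],[0,0,0],1],[[0,0,0.04],[0,0,0],1],[[0,0,0.03],[0,0,0],1],[[0,0,0.02],[0,0,0],1],[[0,0,0.01],[0,0,0],1],[[0,0,0.006],[0,0,0],1],[[0,0,0],[0,0,0],1],[[0,0,0],[0,0,0],1]]'

```text
clock: 11.4
position: [0.5814, -0.0716, 0.0808]
ee_rot: [0.992, 0.127, 0.002, -0.001]
ft_force: [0.0, 0.8, 0.1]
grip_width: 1.001
grasp_force: 0.0
```

```bash
python3 - <<'E'
from h import *
go(.578,-.0755,.078)
E
```

```text
11.4 [ 0.5814 -0.0716  0.0808] F [0.  0.8 0.1] w 1.001 grip 0.0
shift [-0.0057  0.004   0.0037] turn [-0.0013 -0.0046  0.0105]
```

move_arm --motion '[[[-0.004,0.003,0.003],[0,-0.004,0.008],1],[[0,0,0],[0,0,0],0.6],[[0,0,0],[0,0,0],0.4],[[0,0,0],[0,0,0],0.1],[[0,0,0],[0,0,0],-1],[[0,0,0],[0,0,0],-1],[[0,0,0],[0,0,0],-1]]'

```text
clock: 12.1
position: [0.5788, -0.0751, 0.0781]
ee_rot: [0.992, 0.123, -0.0, -0.0]
ft_force: [-1.4, -2.7, 5.7]
grip_width: 0.714
grasp_force: 53.6
```

move_arm --motion '[[[0,0,-0.01],[0,0,0],-1],[[0,0,-0.02],[0,0,0],-1],[[0,0,-0.03],[0,0,0],-1],[[0,0,-0.04],[0,0,0],-1],[[0,0,-0.04],[0,0,0],-1],[[0,0,-0.03],[0,0,0],-1],[[0,0,-0.01],[0,0,0],-1],[[0,0,0],[0,0,0],-1],[[0,0,0],[0,0,0],-1]]' --newtons 60

```text
clock: 13.0
position: [0.578, -0.0746, 0.2114]
ee_rot: [0.992, 0.123, -0.001, -0.001]
ft_force: [0.3, -0.0, -4.7]
grip_width: 0.711
grasp_force: 65.9
```

```bash
python3 - <<'E'
from h import *
go(.479,.321,.21)
E
```

```text
13.0 [ 0.578  -0.0746  0.2114] F [ 0.3 -0.  -4.7] w 0.711 grip 65.9
shift [ 0.0013 -0.5438  0.0031] turn [-0.0029  0.0031  0.0027]
```

move_arm --motion '[[[0,-0.02,0],[0,0,0],-1],[[0,-0.045,0],[0,0,0],-1],[[0,-0.06,0],[0,0,0],-1],[[0,-0.06,0],[0,0,0],-1],[[0,-0.06,0],[0,0,0],-1],[[0,-0.06,0],[0,0,0],-1],[[0,-0.06,0],[0,0,0],-1],[[0,-0.06,0],[0,0,0],-1],[[0,-0.05,0],[0,0,0],-1],[[0,-0.035,0],[0,0,0],-1],[[0,-0.022,0],[0,0,0],-1],[[0,-0.012,0],[0,0,0],-1]]'

```text
clock: 14.2
position: [0.4765, 0.3231, 0.2122]
ee_rot: [0.992, 0.125, -0.001, -0.001]
ft_force: [-0.4, -0.2, -3.8]
grip_width: 0.715
grasp_force: 66.1
```

move_arm --motion '[[[0,0,0],[0,0,0],-1],[[0,0,0],[0,0,0],-1]]'

```text
clock: 14.4
position: [0.4788, 0.3199, 0.2127]
ee_rot: [0.992, 0.123, -0.001, -0.0]
ft_force: [0.5, -0.4, -4.1]
grip_width: 0.715
grasp_force: 66.1
```

```bash
python3 - <<'E'
from h import *
go(.479,.321,.0611)
E
```

```text
14.4 [0.4788 0.3199 0.2127] F [ 0.5 -0.4 -4.1] w 0.715 grip 66.1
shift [ 0.0009 -0.0011  0.2021] turn [-0.001   0.0019  0.0017]
```

move_arm --motion '[[[0,0,0.02],[0,0,0],-1],[[0,0,0.04],[0,0,0],-1],[[0,0,0.04],[0,0,0],-1],[[0,0,0.04],[0,0,0],-1],[[0,0,0.03],[0,0,0],-1],[[0,0,0.014],[0,0,0],-1],[[0,0,0.008],[0,0,0],-1],[[0,0,0.004],[0,0,0],-1],[[0,0,0.0015],[0,0,0],-1],[[0,0,0.0015],[0,0,0],-1],[[0,0,0.0015],[0,0,0],-1],[[0,0,0],[0,0,0],-1]]'

```text
clock: 15.6
position: [0.4787, 0.3211, 0.0631]
ee_rot: [0.992, 0.123, -0.0, -0.001]
ft_force: [-0.2, 0.0, -3.9]
grip_width: 0.713
grasp_force: 66.1
```

move_arm --motion '[[[0,0,0.0015],[0,0,0],-1],[[0,0,0.0015],[0,0,0],-1],[[0,0,0],[0,0,0],-1],[[0,0,0],[0,0,0],-1]]'

```text
clock: 16.0
position: [0.4788, 0.3212, 0.0611]
ee_rot: [0.992, 0.123, -0.0, -0.001]
ft_force: [-1.4, -2.2, 3.9]
grip_width: 0.713
grasp_force: 66.6
```

move_arm --motion '[[[0,0,0],[0,0,0],0.5],[[0,0,0],[0,0,0],0.7],[[0,0,0],[0,0,0],1],[[0,0,0],[0,0,0],1],[[0,0,0],[0,0,0],1],[[0,0,-0.02],[0,0,0],1],[[0,0,-0.04],[0,0,0],1],[[0,0,-0.05],[0,0,0],1],[[0,0,-0.05],[0,0,0],1],[[0,0,-0.05],[0,0,0],1],[[0,0,0],[0,0,0],1]]'

```text
clock: 17.1
position: [0.4802, 0.3228, 0.2246]
ee_rot: [0.992, 0.124, 0.003, -0.002]
ft_force: [0.3, -0.2, -0.4]
grip_width: 1.002
grasp_force: 0.0
```

```bash
python3 - <<'E'
from h import *
go(.519,-.281,.22)
E
```

```text
17.1 [0.4802 0.3228 0.2246] F [ 0.3 -0.2 -0.4] w 1.002 grip 0.0
shift [-0.1473  0.7932  0.0018] turn [-0.0052 -0.0095  0.003 ]
```

move_arm --motion '[[[-0.009,0.03,0],[0,-0.004,0],1],[[-0.009,0.05,0],[0,0,0],1],[[-0.009,0.055,0],[0,0,0],1],[[-0.009,0.055,0],[0,0,0],1],[[-0.009,0.055,0],[0,0,0],1],[[-0.009,0.055,0],[0,0,0],1],[[-0.009,0.055,0],[0,0,0],1],[[-0.009,0.055,0],[0,0,0],1],[[-0.009,0.055,0],[0,0,0],1],[[-0.009,0.055,0],[0,0,0],1],[[-0.009,0.055,0],[0,0,0],1],[[-0.009,0.055,0],[0,0,0],1]]'

```text
clock: 18.3
position: [0.5157, -0.1586, 0.2183]
ee_rot: [0.992, 0.124, -0.002, -0.0]
ft_force: [0.7, 0.2, -0.4]
grip_width: 0.998
grasp_force: 0.0
```

move_arm --motion '[[[-0.009,0.055,0],[0,0,0],1],[[-0.009,0.045,0],[0,0,0],1],[[-0.009,0.03,0],[0,0,0],1],[[-0.009,0.015,0],[0,0,0],1],[[0,0.015,0],[0,0,0],1],[[0,0,0],[0,0,0],1],[[0,0,0],[0,0,0],1],[[0,0,0],[0,0,0],1]]'

```text
clock: 19.1
position: [0.5196, -0.2786, 0.2178]
ee_rot: [0.992, 0.124, -0.002, -0.001]
ft_force: [0.6, 0.8, 0.5]
grip_width: 1.003
grasp_force: 0.0
```

```bash
python3 - <<'E'
from h import *
import cv2,numpy as np
go(.519,-.281,.065)
shot("side","s4a",(130,230,140,120),3); shot("side","s4b",(300,70,140,120),3)
cv2.imwrite("pics/s4.png",np.hstack([cv2.imread("pics/s4a.png")[:,:400],cv2.imread("pics/s4b.png")[:,:400]]))
E
```

```text
19.1 [ 0.5196 -0.2786  0.2178] F [0.6 0.8 0.5] w 1.003 grip 0.0
shift [-0.0008  0.0033  0.2037] turn [-0.0022  0.0045  0.005 ]
```

View pics/s4.png

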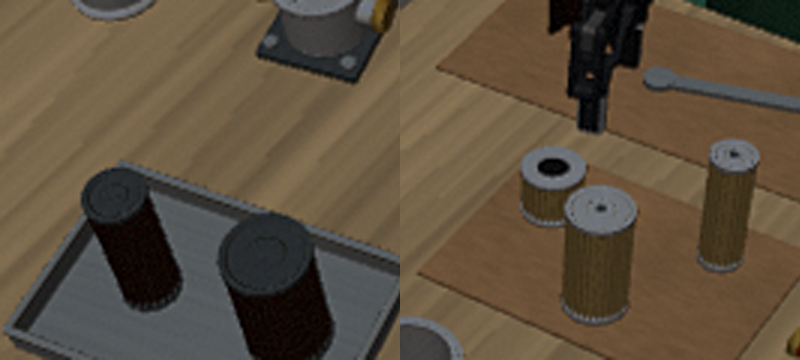

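move_arm --motion '[[[-0.001,0.003,0],[-0.002,0.004,0.005],1],[[0,0,0.04],[0,0,0],1],[[0,0,0.04],[0,0,0],1],[[0,0,0.04],[0,0,0],1],[[0,0,0.04],[0,0,0],1],[[0,0,0.02],[0,0,0],1],[[0,0,0.014],[0,0,0],1],[[0,0,0.008],[0,0,0],1],[[0,0,0.004],[0,0,0],1],[[0,0,0],[0,0,0],1],[[0,0,0],[0,0,0],1]]'

```text
clock: 20.3
position: [0.5193, -0.2828, 0.064]
ee_rot: [0.993, 0.121, 0.0, 0.0]
ft_force: [0.6, 0.3, 0.3]
grip_width: 1.001
grasp_force: 0.0
```

```bash
python3 - <<'E'
from h import *
go(.519,-.281,.062)
E
```

```text
20.3 [ 0.5193 -0.2828  0.064 ] F [0.6 0.3 0.3] w 1.001 grip 0.0
shift [ 0.0002 -0.0024  0.0026] turn [ 0.0013 -0.0002 -0.0027]
```

move_arm --motion '[[[0,-0.002,0.002],[0,0,-0.002],0.8],[[0,0,0],[0,0,0],0.6],[[0,0,0],[0,0,0],0.4],[[0,0,0],[0,0,0],0.1],[[0,0,0],[0,0,0],-1],[[0,0,0],[0,0,0],-1],[[0,0,0],[0,0,0],-1]]'

```text
clock: 21.0
position: [0.5187, -0.2813, 0.0622]
ee_rot: [0.993, 0.122, -0.0, 0.0]
ft_force: [0.0, 0.2, 6.1]
grip_width: 0.716
grasp_force: 64.2
```

move_arm --motion '[[[0,0,-0.01],[0,0,0],-1],[[0,0,-0.02],[0,0,0],-1],[[0,0,-0.03],[0,0,0],-1],[[0,0,-0.04],[0,0,0],-1],[[0,0,-0.04],[0,0,0],-1],[[0,0,-0.04],[0,0,0],-1],[[0,0,-0.02],[0,0,0],-1],[[0,0,0],[0,0,0],-1],[[0,0,0],[0,0,0],-1]]'

```text
clock: 21.9
position: [0.5181, -0.2808, 0.2106]
ee_rot: [0.993, 0.122, -0.001, -0.0]
ft_force: [-0.7, -0.4, -3.1]
grip_width: 0.709
grasp_force: 65.7
```

```bash
python3 - <<'E'
from h import *
go(.5775,-.075,.21)
E
```

```text
21.9 [ 0.5181 -0.2808  0.2106] F [-0.7 -0.4 -3.1] w 0.709 grip 65.7
shift [ 0.1434 -0.247   0.0007] turn [-0.0009  0.0022 -0.0005]
```

```bash
python3 - <<'E'
from h import *
shot("side","s5",(200,140,160,120),5)
E
```

```text
(no output)
```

View pics/s5.png

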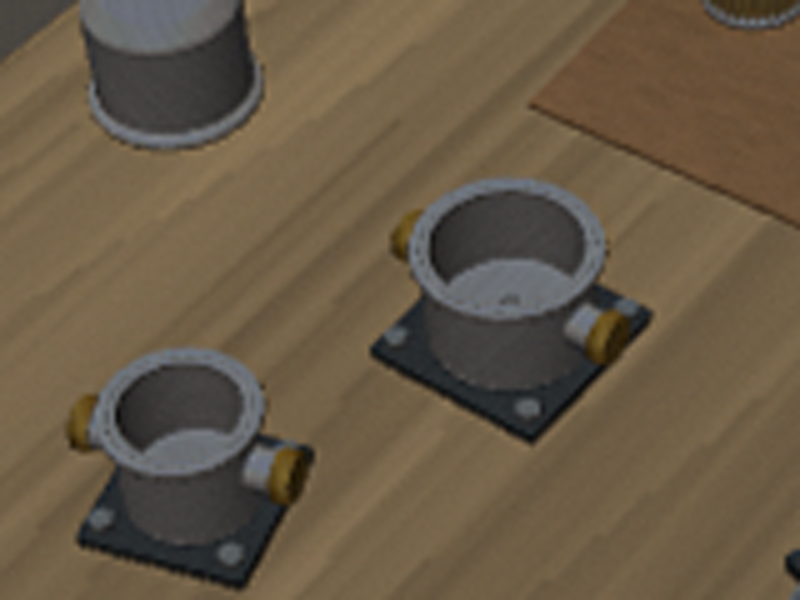

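```bash
python3 - <<'E'
from h import *
print(at("side",*crop(508,250,200,140,5),.07),at("side",*crop(180,411,200,140,5),.07))
E
```

```text
[ 0.5777 -0.0753  0.07  ] [0.6407 0.0966 0.07  ]
```

move_arm --motion '[[[0.012,-0.02,0],[0,0,0],-1],[[0.02,-0.035,0],[0,0,0],-1],[[0.025,-0.045,0],[0,0,0],-1],[[0.025,-0.045,0],[0,0,0],-1],[[0.025,-0.04,0],[0,0,0],-1],[[0.018,-0.03,0],[0,0,0],-1],[[0.012,-0.02,0],[0,0,0],-1],[[0.006,-0.012,0],[0,0,0],-1],[[0,0,0],[0,0,0],-1],[[0,0,0],[0,0,0],-1],[[0,0,0],[0,0,0],-1]]'

```text
clock: 23.05
position: [0.5773, -0.0769, 0.2111]
ee_rot: [0.993, 0.121, -0.001, 0.0]
ft_force: [-0.1, 0.8, -2.8]
grip_width: 0.711
grasp_force: 65.8
```

```bash
python3 - <<'E'
from h import *
go(.577,-.0755,.078)
E
```

```text
23.1 [ 0.5773 -0.0769  0.2111] F [-0.1  0.8 -2.8] w 0.711 grip 65.8
shift [ 0.0004 -0.002   0.1775] turn [ 0.0005  0.0021 -0.0031]
```

move_arm --motion '[[[0,-0.001,0.02],[0,0.002,-0.003],-1],[[0,-0.001,0.03],[0,0,0],-1],[[0,0,0.03],[0,0,0],-1],[[0,0,0.02],[0,0,0],-1],[[0,0,0.02],[0,0,0],-1],[[0,0,0.02],[0,0,0],-1],[[0,0,0.01],[0,0,0],-1],[[0,0,0.01],[0,0,0],-1],[[0,0,0],[0,0,0],-1],[[0,0,0],[0,0,0],-1]]'

```text
clock: 24.05
position: [0.5777, -0.0738, 0.0919]
ee_rot: [0.992, 0.123, 0.001, 0.0]
ft_force: [-0.1, -0.6, -2.2]
grip_width: 0.713
grasp_force: 65.7
```

move_arm --motion '[[[0,0.001,0.006],[0,0,0],-1],[[0,0,0.005],[0,0,0],-1],[[0,0,0.002],[0,0,0],-1],[[0,0,0.002],[0,0,0],-1],[[0,0,0.0015],[0,0,0],-1],[[0,0,0],[0,0,0],-1],[[0,0,0],[0,0,0],-1]]'

```text
clock: 24.75
position: [0.5776, -0.0745, 0.0792]
ee_rot: [0.992, 0.123, 0.0, -0.0]
ft_force: [0.5, -0.3, -3.0]
grip_width: 0.713
grasp_force: 65.7
```

move_arm --motion '[[[0,0,0.0015],[0,0,0],-1],[[0,0,0.001],[0,0,0],-1],[[0,0,0],[0,0,0],-1],[[0,0,0],[0,0,0],-1]]'

```text
clock: 25.15
position: [0.578, -0.0745, 0.0782]
ee_rot: [0.992, 0.123, 0.001, 0.0]
ft_force: [-2.9, -0.0, 5.5]
grip_width: 0.714
grasp_force: 66.6
```

Seated on the floor at the expected height (0.0782). Release.

move_arm --motion '[[[0,0,0],[0,0,0],0.5],[[0,0,0],[0,0,0],0.7],[[0,0,0],[0,0,0],1],[[0,0,0],[0,0,0],1],[[0,0,0],[0,0,0],1],[[0,0,-0.02],[0,0,0],1],[[0,0,-0.04],[0,0,0],1],[[0,0,-0.05],[0,0,0],1],[[0,0,-0.05],[0,0,0],1],[[0,0,-0.02],[0,0,0],1],[[0,0,0],[0,0,0],1],[[0,0,0],[0,0,0],1]]'

```text
clock: 26.35
position: [0.5772, -0.0746, 0.2121]
ee_rot: [0.992, 0.123, 0.0, 0.0]
ft_force: [0.1, 1.1, 0.1]
grip_width: 1.0
grasp_force: 0.0
```

```bash
python3 - <<'E'
from h import *
go(.4565,-.397,.212)
E
```

```text
26.4 [ 0.5772 -0.0746  0.2121] F [0.1 1.1 0.1] w 1.0 grip 0.0
shift [-0.2613  0.3774  0.    ] turn [ 0.0002 -0.0008  0.0024]
```

move_arm --motion '[[[-0.02,0.03,0],[0,0,0],1],[[-0.03,0.045,0],[0,0,0],1],[[-0.035,0.05,0],[0,0,0],1],[[-0.035,0.05,0],[0,0,0],1],[[-0.035,0.05,0],[0,0,0],1],[[-0.035,0.05,0],[0,0,0],1],[[-0.03,0.045,0],[0,0,0],1],[[-0.02,0.03,0],[0,0,0],1],[[-0.014,0.018,0],[0,0,0],1],[[-0.007,0.009,0],[0,0,0],1],[[0,0,0],[0,0,0],1],[[0,0,0],[0,0,0],1]]'

```text
clock: 27.55
position: [0.4578, -0.395, 0.2119]
ee_rot: [0.992, 0.124, 0.001, -0.0]
ft_force: [0.0, 0.3, 0.4]
grip_width: 0.998
grasp_force: 0.0
```

```bash
python3 - <<'E'
from h import *
go(.4565,-.397,.070)
E
```

```text
27.6 [ 0.4578 -0.395   0.2119] F [0.  0.3 0.4] w 0.998 grip 0.0
shift [-0.0026  0.0024  0.1892] turn [-0.001  -0.0014  0.0051]
```

move_arm --motion '[[[-0.002,0.002,0.02],[0,0,0.003],1],[[0,0,0.04],[0,0,0],1],[[0,0,0.04],[0,0,0],1],[[0,0,0.04],[0,0,0],1],[[0,0,0.025],[0,0,0],1],[[0,0,0.014],[0,0,0],1],[[0,0,0.008],[0,0,0],1],[[0,0,0.003],[0,0,0],1],[[0,0,0],[0,0,0],1],[[0,0,0],[0,0,0],1]]'

```text
clock: 28.55
position: [0.4564, -0.3988, 0.0705]
ee_rot: [0.993, 0.122, 0.001, 0.001]
ft_force: [0.3, -0.9, 0.1]
grip_width: 0.999
grasp_force: 0.0
```

```bash
python3 - <<'E'
from h import *
go(.4565,-.397,.069)
E
```

```text
28.6 [ 0.4564 -0.3988  0.0705] F [ 0.3 -0.9  0.1] w 0.999 grip 0.0
shift [ 0.0007 -0.0022  0.002 ] turn [ 0.0016 -0.002  -0.0006]
```

move_arm --motion '[[[0,-0.001,0.002],[0,0,0],0.7],[[0,0,0],[0,0,0],0.4],[[0,0,0],[0,0,0],0.1],[[0,0,0],[0,0,0],-0.1],[[0,0,0],[0,0,0],-0.4],[[0,0,0],[0,0,0],-1],[[0,0,0],[0,0,0],-1],[[0,0,0],[0,0,0],-1]]' --newtons 50

```text
clock: 29.35
position: [0.456, -0.3979, 0.0685]
ee_rot: [0.993, 0.122, 0.001, 0.0]
ft_force: [-0.5, -0.7, 6.0]
grip_width: 0.502
grasp_force: 46.0
```

move_arm --motion '[[[0,0,-0.01],[0,0,0],-1],[[0,0,-0.02],[0,0,0],-1],[[0,0,-0.03],[0,0,0],-1],[[0,0,-0.04],[0,0,0],-1],[[0,0,-0.04],[0,0,0],-1],[[0,0,-0.04],[0,0,0],-1],[[0,0,-0.03],[0,0,0],-1],[[0,0,-0.015],[0,0,0],-1],[[0,0,0],[0,0,0],-1],[[0,0,0],[0,0,0],-1]]'

```text
clock: 30.35
position: [0.4552, -0.3974, 0.2359]
ee_rot: [0.993, 0.122, -0.0, -0.0]
ft_force: [-0.4, -0.2, -1.6]
grip_width: 0.503
grasp_force: 47.1
```

```bash
python3 - <<'E'
from h import *
go(.6395,.0955,.235)
E
```

```text
30.4 [ 0.4552 -0.3974  0.2359] F [-0.4 -0.2 -1.6] w 0.503 grip 47.1
shift [ 0.3979 -0.578   0.0017] turn [-0.0013  0.0001 -0.0005]
```

move_arm --motion '[[[0.014,-0.02,0],[0,0,0],-1],[[0.025,-0.036,0],[0,0,0],-1],[[0.032,-0.047,0],[0,0,0],-1],[[0.032,-0.047,0],[0,0,0],-1],[[0.032,-0.047,0],[0,0,0],-1],[[0.032,-0.047,0],[0,0,0],-1],[[0.032,-0.047,0],[0,0,0],-1],[[0.032,-0.047,0],[0,0,0],-1],[[0.032,-0.047,0],[0,0,0],-1],[[0.032,-0.047,0],[0,0,0],-1],[[0.032,-0.047,0],[0,0,0],-1],[[0.025,-0.036,0],[0,0,0],-1]]'

```text
clock: 31.55
position: [0.6174, 0.0451, 0.2357]
ee_rot: [0.992, 0.124, -0.001, -0.001]
ft_force: [0.3, -0.3, -1.2]
grip_width: 0.499
grasp_force: 47.1
```

move_arm --motion '[[[0.02,-0.03,0],[0,0,0],-1],[[0.014,-0.02,0],[0,0,0],-1],[[0.008,-0.01,0],[0,0,0],-1],[[0,0,0],[0,0,0],-1],[[0,0,0],[0,0,0],-1],[[0,0,0],[0,0,0],-1]]'

```text
clock: 32.15
position: [0.6375, 0.0907, 0.2369]
ee_rot: [0.993, 0.121, 0.0, 0.0]
ft_force: [0.1, 0.2, -1.9]
grip_width: 0.502
grasp_force: 47.1
```

```bash
python3 - <<'E'
from h import *
go(.6395,.0955,.0845)
E
```

```text
32.1 [0.6375 0.0907 0.2369] F [ 0.1  0.2 -1.9] w 0.502 grip 47.1
shift [ 0.004  -0.0057  0.2032] turn [ 0.001  -0.0003 -0.003 ]
```

move_arm --motion '[[[0.003,-0.005,0],[0,0,-0.002],-1],[[0,0,0.02],[0,0,0],-1],[[0,0,0.03],[0,0,0],-1],[[0,0,0.03],[0,0,0],-1],[[0,0,0.02],[0,0,0],-1],[[0,0,0.01],[0,0,0],-1],[[0,0,0],[0,0,0],-1],[[0,0,0],[0,0,0],-1]]'

```text
clock: 32.95
position: [0.6394, 0.0967, 0.1553]
ee_rot: [0.992, 0.123, 0.001, -0.0]
ft_force: [0.8, 0.3, -0.9]
grip_width: 0.504
grasp_force: 47.2
```

move_arm --motion '[[[0,0.001,0.02],[0,0,0],-1],[[0,0,0.02],[0,0,0],-1],[[0,0,0.02],[0,0,0],-1],[[0,0,0.015],[0,0,0],-1],[[0,0,0.008],[0,0,0],-1],[[0,0,0.004],[0,0,0],-1],[[0,0,0.002],[0,0,0],-1],[[0,0,0],[0,0,0],-1],[[0,0,0],[0,0,0],-1]]'

```text
clock: 33.85
position: [0.6396, 0.0959, 0.0884]
ee_rot: [0.992, 0.123, 0.001, -0.0]
ft_force: [0.1, 0.3, -1.4]
grip_width: 0.502
grasp_force: 47.2
```

move_arm --motion '[[[0,0,0.0015],[0,0,0],-1],[[0,0,0.0015],[0,0,0],-1],[[0,0,0.0015],[0,0,0],-1],[[0,0,0.001],[0,0,0],-1],[[0,0,0],[0,0,0],-1],[[0,0,0],[0,0,0],-1]]'

```text
clock: 34.45
position: [0.6395, 0.0958, 0.0845]
ee_rot: [0.992, 0.123, 0.001, 0.0]
ft_force: [-2.2, -0.6, 5.4]
grip_width: 0.501
grasp_force: 48.1
```

Contact at the expected floor height. Release, rise, and move aside for a look.

move_arm --motion '[[[0,0,0],[0,0,0],0.2],[[0,0,0],[0,0,0],0.4],[[0,0,0],[0,0,0],0.7],[[0,0,0],[0,0,0],1],[[0,0,0],[0,0,0],1],[[0,0,0],[0,0,0],1],[[0,0,-0.02],[0,0,0],1],[[0,0,-0.04],[0,0,0],1],[[0,0,-0.05],[0,0,0],1],[[0,0,-0.05],[0,0,0],1],[[0,0,-0.03],[0,0,0],1],[[0,0,0],[0,0,0],1]]'

```text
clock: 35.65
position: [0.6407, 0.0966, 0.2316]
ee_rot: [0.992, 0.123, 0.004, -0.0]
ft_force: [0.4, 0.7, -0.1]
grip_width: 0.999
grasp_force: 0.0
```

move_arm --motion '[[[-0.02,0.03,0],[0,0,0],1],[[-0.03,0.045,0],[0,0,0],1],[[-0.03,0.045,0],[0,0,0],1],[[-0.03,0.045,0],[0,0,0],1],[[-0.03,0.045,0],[0,0,0],1],[[-0.03,0.045,0],[0,0,0],1],[[-0.03,0.045,0],[0,0,0],1],[[-0.03,0.045,0],[0,0,0],1],[[-0.03,0.045,0],[0,0,0],1],[[-0.02,0.03,0],[0,0,0],1],[[0,0,0],[0,0,0],1],[[0,0,0],[0,0,0],1]]'

```text
clock: 36.85
position: [0.5121, -0.261, 0.2261]
ee_rot: [0.992, 0.122, 0.0, -0.0]
ft_force: [0.1, 0.2, 0.3]
grip_width: 1.001
grasp_force: 0.0
```

```bash
python3 - <<'E'
from h import *
go(.6395,.0955,.0845)
shot("side","s6",(120,100,320,240),2.5); shot("top","t6",(110,100,320,240),2.5)
E
```

```text
36.9 [ 0.5121 -0.261   0.2261] F [0.1 0.2 0.3] w 1.001 grip 0.0
shift [ 0.2801 -0.4197  0.1892] turn [-0.0005 -0.001   0.0002]
```

View pics/s6.png

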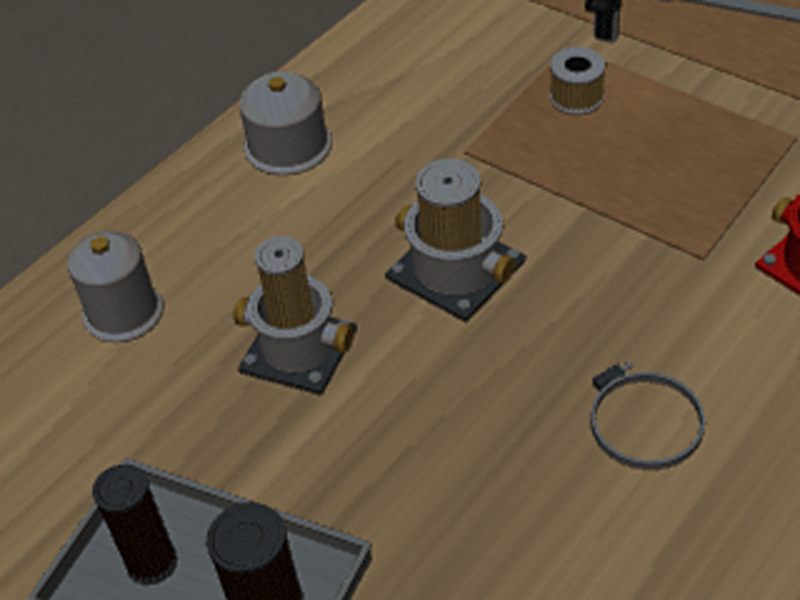

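View pics/t6.png

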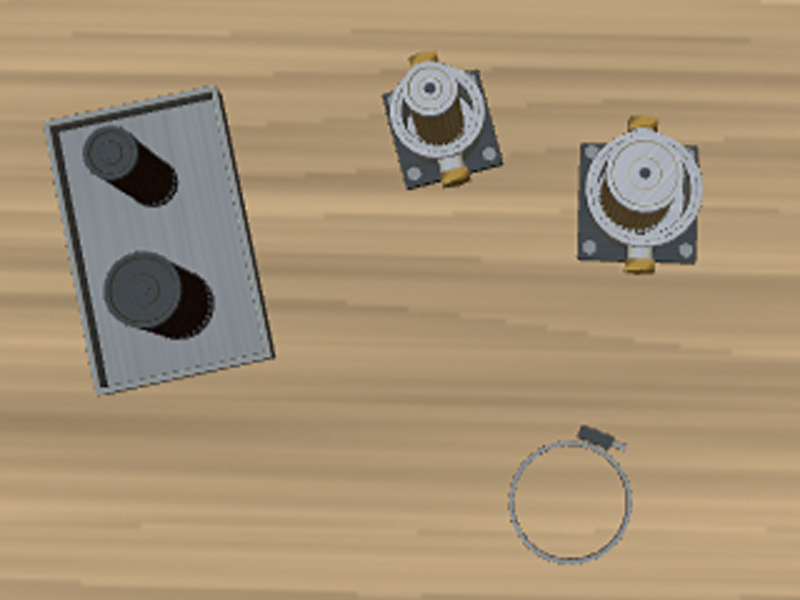

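The side view shows the new slim cartridge upright in its bowl (top at 280,253) and the new wide one upright in its bowl (448,182). The short one still stands at (577,78). The top view shows both dirty cartridges upright inside the tray (110,152 and 143,290).

```bash
python3 -c "
from workcell import order;print(order.hand_in())"
```

```text
the job is handed in; nothing more can be done
None
```

The job is handed in at about 37 s: both dirty cartridges stand upright in the drip tray, the long new cartridges are fully down in their matching bowls, and the short one was left where it stood; the hand-in gave no verdict.

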